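# Stow the pinned torch behind the ledge lip

## Task

Free the blue torch from its dock: pull the red plunger handle up, twist it clockwise so that it stays latched open, and let go. Then draw the torch out of the dock headfirst, lift it over the lip of the aluminium-edged ledge and set it down gently in the long empty bay, lying flat and lengthwise. Leave the plunger latched open and do not disturb the jar, the door wedge or the hex wrench.

Things in the scene. Friction and masses are not known exactly. Their poses are not given: they have to be found in the camera images.
- dock: Fixed torch dock, on the left or right of the bench: dark base 220 x 70 x 8 mm, two black saddles (tops 28 mm high, cheeks to 40 mm), and a yellow bracket (48 mm wide, 32 mm long, 60 mm high) at dock x = +50 mm with the plunger. Origin at bench level on its centre line. The torch leaves along dock -x: at least 35 mm that way, level, before it is clear of the bracket and can be lifted.
- dock_seat (a point): The point where the middle of the torch's barrel is when the torch is docked: 49 mm above the bench, at dock x = -50 mm. Turns with the dock.
- plunger_grip (a point): Middle of the plunger's red T-handle: an upright blade 40 mm long, 12 mm thick, 26 mm tall, its underside 12 mm above a steel collar. Home, it is 98 mm above the bench and its length lies along the dock's x (the point's own x). It rises and turns with the handle. Below it an 8 mm pin goes through the hole in the torch's tongue.
- plunger_lift (a joint): How far the plunger is pulled up, m: 0 home (pin through the torch's tongue), stop at 0.015. A spring pulls it down, 6 N at 0, 10.5 N at 0.015. It must rise over 0.010 before it can be twisted; then, twisted and let go, its cross pin rests on the collar and it stays at about 0.010, pin clear of the tongue.
- plunger_twist (a joint): Twist of the handle, rad, clockwise seen from above: 0 at home, stop at 1.4. It can turn only while lifted 0.010 or more. Past about 0.6 it is safely latched; turning it to near the stop is best.
- torch: The blue plastic torch (0.15 to 0.31 kg). Origin on its underside, 21 mm under torch_mid; same axes as that.
- torch_mid (a point): Middle of the torch's barrel (diameter 34, length 110 mm, along x), on its axis. Head to -x: hexagon 42 mm over flats, x = -55 to -85 mm; a like tail collar at +55 to +75 mm; then a flat steel tongue 24 x 4 mm to +115 mm with a 14 mm square hole at +100 mm. On its flats the axis is 21 mm above the support and it does not roll. z up at the start.
- ledge: Fixed ledge: plywood deck 158 mm deep (x), 340 mm long (y), deck top 40 mm above the bench; 4 mm thick aluminium lips all round, 40 mm above the deck (80 mm above the bench). A divider as high splits off a short bay at the +y end with a jar in it from the long empty bay (150 x 255 mm inside). Origin at bench level under its middle; front lip towards -x, the robot; z up.
- bay (a point): Middle of the floor of the long bay, on the deck top, 40 mm above the bench. The bay reaches 75 mm either way along its x and 127 mm either way along its y (its length). Axes as the ledge. The torch shall lie along y, head to either end.
- jar: Small jar, 48 mm across and 60 mm tall, in the ledge's short bay. Bystander. Origin at its underside.
- wedge: Wooden door wedge, 120 x 40 x 28 mm, lying on the bench. Bystander. Origin at its underside, x along its length.
- hex_wrench: Stainless L-shaped hex wrench, arms 100 and 30 mm, 8 mm thick, lying flat. Bystander. Origin at the middle of the long arm, at bench level.
There are look-alikes about, which are no part of the job. There is more than one size of the torch; the job needs the middle-sized.

How it is judged:
On the way, in this order (a step that is already met when the one before it is completed fails the run):
1. the plunger is pulled up, twisted and let go, and stays latched open (value of joint plunger_lift above 0.0075 m and value of joint plunger_twist above 0.6 rad and contact force between the fingers and anything else below 0.1 N), for 0.2 s.
2. the torch is drawn out of the dock and lifted above the height of the ledge's lip (horizontal distance between torch_mid and dock_seat above 0.03 m and z of torch_mid in the frame of bay above 0.05 m), for 0.05 s.
At the end, for the whole second after the job is handed in: The torch lies released and at rest on the deck of the long bay (axis 14-28 mm above the deck, barrel middle within 60 mm of the bay's middle each way), within 0.4 rad of lengthwise, and the plunger is still latched open (up over 7.5 mm, twisted over 0.6 rad) (x of torch_mid in the frame of bay between -0.06 and 0.06 m and y of torch_mid in the frame of bay between -0.06 and 0.06 m and z of torch_mid in the frame of bay between 0.014 and 0.028 m and angle between the x axis of torch_mid and the y axis of bay, either way round below 0.4 rad and linear speed of torch below 0.03 m/s and value of joint plunger_lift above 0.0075 m and value of joint plunger_twist above 0.6 rad); the robot touches nothing.
It fails at once if the torch falls freely faster than 0.8 m/s (dropped from more than about 3 cm) (linear speed of torch above 0.8 m/s and contact force between torch and anything else below 0.05 N).
It fails at once if the jar, wedge or hex wrench is moved more than 30 mm (distance of any of jar, wedge, hex_wrench from where it was at the start of the episode above 0.03 m).
It also fails if it takes over 61 s, if anything falls off the work surface, if the arm or the gripper's body presses on something with over 40 N, if the wrist force passes 120 N, or if a joint passes its speed limit or range.

## Robot

A 6-joint arm with a two-finger parallel gripper is mounted at the origin on the work surface. World frame = base frame: x ahead of the robot, y to its left, z up, the work surface at z = 0. Lengths are in m, angles in rad, forces in N, time in s.
With the tool pointing down it reaches from about 0.35 to 0.85 m from the base axis. Payload 8.1 kg.
Tool frame: the origin (TCP) lies at the very end of the fingers, on their centre line; the grasp point (between the pads) lies 19 mm behind it (env.tcp_to_grasp is the distance from the TCP to the grasp point, in m); z points along the fingers, y is the line along which they close (so a half turn about z gives the same grasp; the last joint's range is limited). The gripper opens to 85 mm and grips with 20 to 120 N. Pads are 22 mm wide; open, the fingers measure 114 mm over their backs; the gripper's body (76 mm by 85 mm) begins 54 mm behind the grasp point. The pads swing forward as they close: fully open they stand 13 mm farther back than shut.
Start: joints at [1.095, 0.13, 1.488, -0, 1.523, -0.085], TCP at [0.229, 0.555, 0.231] pointing down, gripper open.
Joint ranges: [-2.96, 2.96], [-0.89, 2.26], [0.02, 2.5], [-1.34, 4.48], [0, 2.73], [-2.66, 2.66]. Speed limits (rad/s): [2.39, 2.39, 2.79, 3.14, 3.14, 3.14].

## Interface

Orientations are given as a 3x3 rotation matrix whose columns are the frame's x, y, z axes.
In Python, from rig import monitor, viewer, workorder, env gives the robot as it stands. The module is installed in compiled form; this text tells all that it offers.
- The arm moves only by the tool step_arm, never from a script. Its argument "motion" is a list of rows, each an object with "translation": the shift along the tool's x, y, z in m, a list of three; "dr": the turn, a rotation vector about the tool's x, y, z in rad, a list of three. In form: [{"translation": [tx, ty, tz], "dr": [wx, wy, wz]}, ...]. A call has 1 to 8 rows; each row is the pose to reach, as a shift and turn from the pose commanded when the call began, along the tool's axes at that moment; what a row does not reach only later rows make up. A row lasts 1/12 s, in which the tool goes at most 41.7 mm and 7.16 degrees, less where a joint would pass 70% of its speed; a pose out of reach is approached as far as the arm can. A call with a gripper value outside its range is refused whole. "fingers" is the closure in counts, from 0 (fully open) to 255 (shut), set as the call begins (left out, the last holds). The fingers move at their own pace and stop on an object; the grip force is fixed at half the most. Time passes only in rows, so rows that repeat a pose let the fingers close. It gives the time, the measured TCP pose, the force, the opening and the grip force at its end, in the units of the state.
- monitor.observe(): the state, without advancing time (a new reading comes with each control period).
- viewer.camera(name): name is "scene" or "top" or "wrist"; returns a dict with "color" (400x640x3 uint8, red, green, blue), "range_z" (400x640 float32, m along the optical axis (not along the pixel's ray), 0 where there is no reading), "fx", "fy", "cx", "cy" (pixels), "world_from_camera" (4x4, takes a point from camera to world coordinates). Camera axes: x right, y down, z forward; pixel columns grow to the right and rows downward; lengths in m; the calibration is good to about 2 mm. A picture is of the moment at which its call begins.
- workorder.sign_off(): hands the job in; it is judged then, once.
The state is a dict: "time_s": time; "joint_pos": joint angles; "qvel": joint speeds; "joint_torque": joint torques, N m; "position": TCP position; "tcp_rot": TCP orientation; "contact_force": force on the tool from outside, world axes, zero at the start; "torque": the same for the moment, N m; "grip_width": finger opening in m; "grasp_force": force on a finger pad.
Only numpy, scipy, OpenCV 4.12 (cv2) and the standard library are available. Lean on these libraries where they do the work, as an engineer would, in place of code of your own. Each camera call takes 0.05 s, during which the arm holds its last target. There are 200 camera calls.

## Working session

There is one attempt and no reset: what is moved stays moved. The work goes in short steps, Python scripts to look and compute and a tool call to move; the robot and the scene stay as the last step left them, time stands still between calls to the robot, and variables do not carry over. Pictures are saved under pics/ and viewed, at most 10 in all, crops included, and the job is handed in when it is done.

Besides the shell and the picture viewer there is one more tool, called after "Emit:" as a command line: name --argument value ..., lists and objects as JSON in quotes. step_arm: Moves the arm, as the interface text tells. Its arguments: {"type":"object","properties":{"motion":{"type":"array","items":{"type":"object","properties":{"translation":{"type":"array","items":{"type":"number"}},"dr":{"type":"array","items":{"type":"number"}}}}},"fingers":{"type":"number"}},"required":["motion"]}

```bash
mkdir -p pics
cat > h.py <<'E'
import numpy as np, cv2
from rig import monitor, viewer, workorder, env
def snap(n,f=None):
    c=viewer.camera(n)
    np.savez(f'{n}.npz',**c)
    if f: cv2.imwrite(f'pics/{f}.png',c['color'][:,:,::-1])
    return c
def load(n): return dict(np.load(f'{n}.npz'))
def cloud(c):
    v,u=np.mgrid[:400,:640]; z=c['range_z']
    p=np.stack([(u-c['cx'])/c['fx']*z,(v-c['cy'])/c['fy']*z,z],-1)
    T=c['world_from_camera']; return p@T[:3,:3].T+T[:3,3]
def ray(c,u,v,h):
    T=c['world_from_camera']; d=T[:3,:3]@np.array([(u-c['cx'])/c['fx'],(v-c['cy'])/c['fy'],1.]); o=T[:3,3]
    return o+d*(h-o[2])/d[2]
E
python3 - <<'E'
from h import *
c=snap('top','top1'); d=snap('scene','scene1')
print(c['world_from_camera'],c['fx'],d['world_from_camera'])
s=monitor.observe(); print(s)
E
```

```text
[[-0.02112939 -0.99812147  0.05750727  0.34018814]
 [-0.99967021  0.02025247 -0.01578931  0.00612465]
 [ 0.01459499 -0.05782192 -0.99822022  1.19631856]
 [ 0.          0.          0.          1.        ]] 442.72638560825675 [[ 0.84439928  0.45731391 -0.27902301  0.73186576]
 [ 0.53570236 -0.7242907   0.43408059 -0.50792407]
 [-0.00358268 -0.51601062 -0.85657469  1.07841616]
 [ 0.          0.          0.          1.        ]]
{'time_s': 0.1, 'joint_pos': array([ 1.09461622e+00,  1.31112903e-01,  1.48915377e+00,  2.06461458e-05,
        1.52297204e+00, -8.54328120e-02]), 'qvel': array([-8.91252719e-05, -2.18823822e-03, -3.11865122e-03,  3.40054913e-04,
        1.14807245e-03,  3.43492056e-04]), 'joint_torque': array([ 1.86672929e-03, -5.70957863e+01, -5.01938510e+01, -2.18612136e-04,
        8.34134786e-03,  3.10265273e-05]), 'position': array([0.22829858, 0.55435277, 0.23034215]), 'tcp_rot': array([[-9.24624242e-01,  3.80879788e-01, -7.72861897e-04],
       [ 3.80880539e-01,  9.24623114e-01, -1.45348681e-03],
       [ 1.61002226e-04, -1.63829719e-03, -9.99998645e-01]]), 'contact_force': array([ 0.16183944, -0.03354046, -0.30475403]), 'torque': array([ 0.04805168,  0.03926918, -0.00341569]), 'grasp_force': 0.0, 'grip_width': 0.08540771555192486}
```

View pics/top1.png

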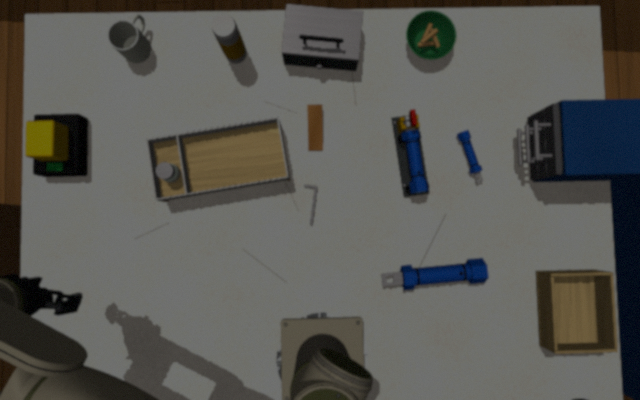

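View pics/scene1.png

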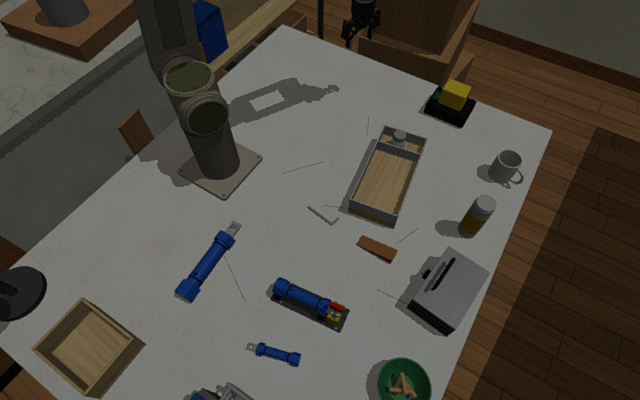

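The top picture shows three torch candidates. They are the docked one at (413,160), a small loose one at (470,152) and a large loose one at (437,274). The docked, middle-sized torch with the red handle at (413,118) is the target. The ledge is at (220,160) with the jar at (167,173). The wedge is at (315,127) and the hex wrench at (312,200).

Run:
```python
from h import *
c=load('top'); d=load('scene')
a=cv2.resize(c['color'][90:210,370:500],None,fx=3.6,fy=3.6,interpolation=cv2.INTER_CUBIC)
b=cv2.resize(d['color'][260:345,255:365],None,fx=3.3,fy=3.3,interpolation=cv2.INTER_CUBIC)
b=cv2.resize(b,(int(b.shape[1]*a.shape[0]/b.shape[0]*.57),int(a.shape[0]*.57)))
o=np.zeros((a.shape[0],min(a.shape[1]+b.shape[1],800),3),np.uint8); o[:,:a.shape[1]]=a; o[:b.shape[0],a.shape[1]:]=b[:,:o.shape[1]-a.shape[1]]
cv2.imwrite('pics/crop1.png',np.clip(o[:,:,::-1]*1.8,0,255).astype(np.uint8))
for n,k in(('top',c),('scene',d)):
    P=cloud(k); h=cv2.cvtColor(k['color'],cv2.COLOR_RGB2HSV).astype(int); H,S,V=h[...,0],h[...,1],h[...,2]
    ok=k['range_z']>0
    near=(abs(P[...,0]-.55)<.25)&(abs(P[...,1]+.2)<.35)&ok
    for nm,m in(('blue',(H>100)&(H<130)&(S>150)&(V>40)),('red',((H<6)|(H>174))&(S>150)&(V>60)),('yellow',(H>15)&(H<32)&(S>130)&(V>60))):
        m=(m&near).astype(np.uint8); N,L,st,ce=cv2.connectedComponentsWithStats(m)
        for i in range(1,N):
            if st[i,4]<15: continue
            q=P[L==i]; r=cv2.minAreaRect(q[:,:2].astype(np.float32)*1000)
            print(n,nm,st[i,4],ce[i].round(1),'mean',q.mean(0).round(4),'zmax',np.percentile(q[:,2],[50,95]).round(4),'rect',np.round(r[0],1),np.round(r[1],1),round(r[2],1))
    # ledge: lips top at z~.08
    m=ok&(abs(P[...,2]-.08)<.008)&(P[...,1]>.02)&(P[...,1]<.45)&(P[...,0]>.4)&(P[...,0]<.8)
    r=cv2.minAreaRect(P[m][:,:2].astype(np.float32)*1000); print(n,'ledge lips',m.sum(),r)
    m=ok&(abs(P[...,2]-.04)<.006)&(P[...,1]>.02)&(P[...,1]<.45)&(P[...,0]>.4)&(P[...,0]<.8)
    m=cv2.morphologyEx(m.astype(np.uint8),cv2.MORPH_OPEN,np.ones((3,3)))>0
    r=cv2.minAreaRect(P[m][:,:2].astype(np.float32)*1000); print(n,'deck',m.sum(),r)
    m=ok&(abs(P[...,2])<.01)&near; print('bench z',np.median(P[m][:,2]))
```

```text
top blue 874 [414.8 162. ] mean [ 0.5117 -0.2507  0.0633] zmax [0.0645 0.072 ] rect [ 514.9 -256. ] [160.3  50.6] 7.3
top blue 330 [469.1 151.6] mean [ 0.5425 -0.4059  0.0262] zmax [0.0268 0.0322] rect [ 541.7 -406.8] [110.1  23.9] 17.4
top red 56 [413.  117.2] mean [ 0.6175 -0.2397  0.1088] zmax [0.1087 0.1134] rect [ 617.5 -240.2] [34.5  9.7] 0.9
top yellow 96 [314.1 117.2] mean [0.6444 0.0072 0.021 ] zmax [0.0215 0.0263] rect [645.2   6.2] [29.7 59.2] 88.9
top yellow 55 [402.3 122.7] mean [ 0.6167 -0.223   0.056 ] zmax [0.0584 0.0632] rect [ 617.4 -226.2] [29.9 18.4] 3.2
top yellow 16 [316.1 132.3] mean [0.6045 0.0026 0.0153] zmax [0.0146 0.0192] rect [604.2   3. ] [21.1  5.9] 42.8
top yellow 18 [311.9 133.6] mean [0.6019 0.0141 0.0126] zmax [0.0129 0.0159] rect [601.8  14.4] [23.5  9.2] 48.1
top yellow 28 [315.6 140.6] mean [0.5834 0.0044 0.0085] zmax [0.0082 0.0115] rect [583.8   4.6] [15.9 30.2] 4.8
top ledge lips 1088 ((617.5336303710938, 217.89968872070312), (320.6566467285156, 441.8930358886719), 8.675552368164062)
top deck 6212 ((533.1070556640625, 257.5734558105469), (146.3187255859375, 331.708740234375), 8.532179832458496)
bench z 0.0003312860711016663
scene blue 744 [300.4 295.6] mean [ 0.5163 -0.2576  0.0622] zmax [0.0632 0.07  ] rect [ 515.6 -251. ] [159.   53.9] 7.6
scene blue 400 [278.3 354. ] mean [ 0.5466 -0.4104  0.0251] zmax [0.0252 0.0309] rect [ 544.8 -409.6] [115.   31.1] 17.0
scene red 58 [336.7 305.8] mean [ 0.6206 -0.2415  0.1086] zmax [0.1084 0.1115] rect [ 620.8 -241.5] [37.8 10.3] 3.9
scene yellow 56 [333.6 317.1] mean [ 0.6232 -0.2576  0.0556] zmax [0.0576 0.0615] rect [ 620.4 -255.1] [38.1 22.6] 16.8
scene ledge lips 598 ((616.68310546875, 219.19387817382812), (318.60186767578125, 448.1058044433594), 8.821949005126953)
scene deck 2797 ((527.5025634765625, 271.0610046386719), (149.9864044189453, 314.7873229980469), 8.616771697998047)
bench z -0.001137446697733191
```

View pics/crop1.png

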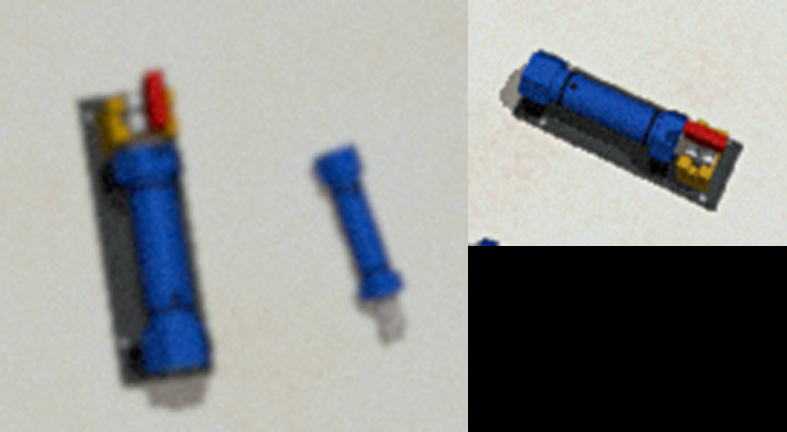

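The crop confirms it: the blue torch lies in the dark dock, with the red blade above the yellow bracket, and its 160 mm blue length fits the middle size. The fitted axis puts the pin at (619,-240) mm and the red blob is at (619,-241) mm, so they agree. Next I'll measure the ledge and work out the first reach.

```bash
cat >> h.py <<'E'
from scipy.spatial.transform import Rotation as Ro
def goal(p,yaw):
    "tool-frame shift/turn to TCP p, tool down with tool x at world yaw"
    s=monitor.observe(); R0=s['tcp_rot']; c,n=np.cos(yaw),np.sin(yaw)
    R=np.array([[c,n,0],[n,-c,0],[0,0,-1.]])
    print('t',(R0.T@(np.array(p)-s['position'])).round(4),'dr',Ro.from_matrix(R0.T@R).as_rotvec().round(4),'q',s['joint_pos'].round(2),'p',s['position'].round(4),'w',s['grip_width'].round(4),'F',s['contact_force'].round(1),s['time_s'])
E
python3 - <<'E'
from h import *
for n in('top','scene'):
    k=load(n); P=cloud(k); x,y,z=P[...,0],P[...,1],P[...,2]
    m=((k['range_z']>0)&(z>.03)&(z<.086)&(y>.02)&(y<.47)&(x>.38)&(x<.68)).astype(np.uint8)
    N,L,st,_=cv2.connectedComponentsWithStats(m); i=1+st[1:,4].argmax()
    q=P[(L==i)]; r=cv2.minAreaRect(q[:,:2].astype(np.float32)*1000); print(n,r,st[i])
    # frame with yaw .15: edges of lips
    a=.15; X=q@np.array([np.cos(a),np.sin(a),0]); Y=q@np.array([-np.sin(a),np.cos(a),0]); hi=q[:,2]>.072
    print('X',np.percentile(X[hi],[.5,1,99,99.5]).round(4),'Y',np.percentile(Y[hi],[.5,1,99,99.5]).round(4))
    f=(q[:,2]<.047)&(abs(X-np.median(X))<.05); hY,e=np.histogram(Y[hi&(abs(X-np.median(X))<.04)],bins=np.arange(.0,.4,.006)); print([(round(e[j],3),int(hY[j])) for j in range(len(hY)) if hY[j]>8])
goal((.619,-.241,.16),.13+np.pi)
E
```

```text
top ((530.37646484375, 255.68331909179688), (159.97059631347656, 340.8879089355469), 8.651474952697754) [ 146  117  144   84 8396]
X [0.4828 0.483  0.6412 0.6414] Y [0.0033 0.0034 0.343  0.3433]
[(np.float64(0.0), 36), (np.float64(0.006), 17), (np.float64(0.258), 48), (np.float64(0.264), 29), (np.float64(0.282), 18), (np.float64(0.336), 68), (np.float64(0.342), 15)]
scene ((529.9501342773438, 256.5474853515625), (158.48170471191406, 348.00274658203125), 8.617878913879395) [ 349  125   79   99 4308]
X [0.4836 0.4838 0.6414 0.6415] Y [0.0022 0.0024 0.3443 0.3453]
[(np.float64(0.0), 42), (np.float64(0.006), 20), (np.float64(0.258), 38), (np.float64(0.264), 17), (np.float64(0.282), 18), (np.float64(0.288), 10), (np.float64(0.336), 24)]Traceback (most recent call last):
  File "<stdin>", line 11, in <module>
  File "h.py", line 21, in goal
    print('t',(R0.T@(np.array(p)-s['position'])).round(4),'dr',Ro.from_matrix(R0.T@R).as_rotvec().round(4),'q',s['joint_pos'].round(2),'p',s['position'].round(4),'w',s['grip_width'].round(4),'F',s['contact_force'].round(1),s['time_s'])
                                                                                                                                                                      ^^^^^^^^^^^^^^^^^^^^^
AttributeError: 'float' object has no attribute 'round'
```

```bash
sed -i "s/s\['grip_width'\].round(4)/round(float(s['grip_width']),4)/" h.py; python3 -c "
from h import *
goal((.619,-.241,.16),.13+np.pi)"
```

```text
t [-0.6642 -0.5865  0.0712] dr [-0.0016 -0.0006 -0.5207] q [ 1.09  0.13  1.49  0.    1.52 -0.09] p [0.2283 0.5544 0.2303] w 0.0854 F [ 0.2 -0.  -0.3] 0.1
```

Emit:
step_arm --motion '[{"translation": [-0.664,-0.586,0.03],"dr": [0,0,-0.52]},{"translation": [-0.664,-0.586,0.03],"dr": [0,0,-0.52]},{"translation": [-0.664,-0.586,0.03],"dr": [0,0,-0.52]},{"translation": [-0.664,-0.586,0.03],"dr": [0,0,-0.52]},{"translation": [-0.664,-0.586,0.03],"dr": [0,0,-0.52]},{"translation": [-0.664,-0.586,0.03],"dr": [0,0,-0.52]},{"translation": [-0.664,-0.586,0.03],"dr": [0,0,-0.52]},{"translation": [-0.664,-0.586,0.03],"dr": [0,0,-0.52]}]' --fingers 100

```text
time_s: 0.77
position: [0.3729, 0.26, 0.22]
tcp_rot: [[-0.992, -0.129, -0.0], [-0.129, 0.992, -0.0], [0.0, -0.0, -1.0]]
contact_force: [1.6, 0.4, -1.1]
grip_width: 0.0522
grasp_force: 0.0
```

```bash
python3 -c "
from h import *
goal((.619,-.241,.16),.13+np.pi)"
```

```text
t [-0.1793 -0.5287  0.06  ] dr [-0.0001 -0.0002 -0.0003] q [ 0.5  -0.27  1.89 -0.    1.52 -1.2 ] p [0.3729 0.26   0.22  ] w 0.0522 F [ 1.6  0.4 -1.1] 0.7667
```

Emit:
step_arm --motion '[{"translation": [-0.179,-0.528,0.06],"dr": [0,0,0]},{"translation": [-0.179,-0.528,0.06],"dr": [0,0,0]},{"translation": [-0.179,-0.528,0.06],"dr": [0,0,0]},{"translation": [-0.179,-0.528,0.06],"dr": [0,0,0]},{"translation": [-0.179,-0.528,0.06],"dr": [0,0,0]},{"translation": [-0.179,-0.528,0.06],"dr": [0,0,0]},{"translation": [-0.179,-0.528,0.06],"dr": [0,0,0]},{"translation": [-0.179,-0.528,0.06],"dr": [0,0,0]}]'

```text
time_s: 1.43
position: [0.5189, -0.0377, 0.1841]
tcp_rot: [[-0.992, -0.129, -0.0], [-0.129, 0.992, 0.0], [0.0, 0.0, -1.0]]
contact_force: [0.2, 0.2, -0.4]
grip_width: 0.0519
grasp_force: 0.0
```

```bash
python3 -c "
from h import *
goal((.619,-.241,.16),.13+np.pi)"
```

```text
t [-0.0731 -0.2145  0.0241] dr [ 0.0002 -0.0003 -0.0011] q [-0.17 -0.06  1.77  0.    1.43 -1.87] p [ 0.5189 -0.0377  0.1841] w 0.0519 F [ 0.2  0.2 -0.4] 1.4333
```

Emit:
step_arm --motion '[{"translation": [-0.073,-0.214,0.024],"dr": [0,0,0]},{"translation": [-0.073,-0.214,0.024],"dr": [0,0,0]},{"translation": [-0.073,-0.214,0.024],"dr": [0,0,0]},{"translation": [-0.073,-0.214,0.024],"dr": [0,0,0]},{"translation": [-0.073,-0.214,0.024],"dr": [0,0,0]},{"translation": [-0.073,-0.214,0.024],"dr": [0,0,0]},{"translation": [-0.073,-0.214,0.024],"dr": [0,0,0]},{"translation": [-0.073,-0.214,0.024],"dr": [0,0,0]}]'

```text
time_s: 2.1
position: [0.6181, -0.2393, 0.1592]
tcp_rot: [[-0.992, -0.127, -0.002], [-0.127, 0.992, 0.001], [0.002, 0.001, -1.0]]
contact_force: [0.0, 1.1, 0.9]
grip_width: 0.0518
grasp_force: 0.0
```

Run:
```python
from h import *
c=snap('wrist','wrist1')
P=cloud(c);h=cv2.cvtColor(c['color'],cv2.COLOR_RGB2HSV).astype(int); H,S,V=h[...,0],h[...,1],h[...,2]
m=((H<6)|(H>174))&(S>140)&(V>50)&(c['range_z']>0)&(P[...,2]>.08)
q=P[m]; t=q[q[:,2]>.105]
print(m.sum(),len(t)); 
for w in(q,t):
    if len(w)>5: print(w.mean(0).round(4),cv2.minAreaRect(w[:,:2].astype(np.float32)*1000),np.percentile(w[:,2],[50,95]))
goal((.619,-.241,.08),.13+np.pi)
```

```text
844 785
[ 0.6158 -0.2415  0.1086] ((617.9916381835938, -241.32518005371094), (37.881263732910156, 11.180670738220215), 6.744900226593018) [0.10948553 0.11053507]
[ 0.617  -0.2413  0.1095] ((617.9921875, -241.32635498046875), (37.881141662597656, 11.180511474609375), 6.737484931945801) [0.10956295 0.11056082]
t [-0.0006 -0.0031  0.0797] dr [ 0.0013 -0.0013 -0.0014] q [-0.45  0.34  1.38  0.    1.43 -2.14] p [ 0.6181 -0.2381  0.1597] w 0.0522 F [-0.6  0.2 -0.1] 2.15
```

View pics/wrist1.png

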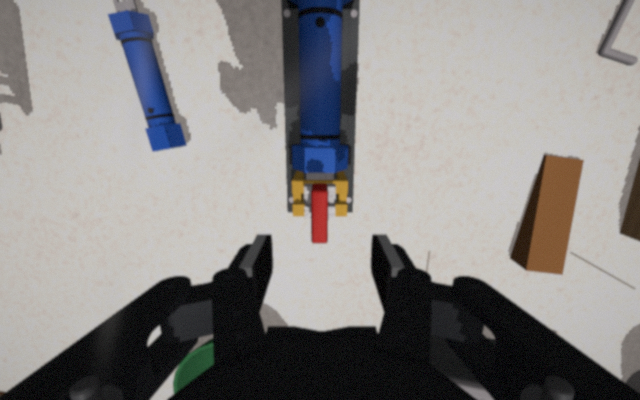

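The picture shows the red handle at (320,213), centred between the fingers. It measures 38 x 11 mm with its top at 110 mm, as described. I'll descend and close on it.

Emit:
step_arm --motion '[{"translation": [0.0,-0.003,0.02],"dr": [0,0,0]},{"translation": [0.0,-0.003,0.04],"dr": [0,0,0]},{"translation": [0.0,-0.003,0.055],"dr": [0,0,0]},{"translation": [0.0,-0.003,0.07],"dr": [0,0,0]},{"translation": [0.0,-0.003,0.079],"dr": [0,0,0]},{"translation": [0.0,-0.003,0.079],"dr": [0,0,0]},{"translation": [0.0,-0.003,0.079],"dr": [0,0,0]}]'

```text
time_s: 2.73
position: [0.6189, -0.2407, 0.0816]
tcp_rot: [[-0.992, -0.13, -0.001], [-0.13, 0.992, 0.0], [0.001, 0.0, -1.0]]
contact_force: [0.7, -0.2, 0.3]
grip_width: 0.0518
grasp_force: 0.0
```

Emit:
step_arm --motion '[{"translation": [0,0,0],"dr": [0,0,0]},{"translation": [0,0,0],"dr": [0,0,0]},{"translation": [0,0,0],"dr": [0,0,0]},{"translation": [0,0,0],"dr": [0,0,0]},{"translation": [0,0,0],"dr": [0,0,0]},{"translation": [0,0,0],"dr": [0,0,0]},{"translation": [0,0,0],"dr": [0,0,0]},{"translation": [0,0,0],"dr": [0,0,0]}]' --fingers 255

```text
time_s: 3.4
position: [0.6197, -0.2409, 0.0832]
tcp_rot: [[-0.992, -0.129, 0.001], [-0.129, 0.992, 0.0], [-0.001, 0.0, -1.0]]
contact_force: [-2.6, 4.1, 6.3]
grip_width: 0.0107
grasp_force: 59.5
```

Emit:
step_arm --motion '[{"translation": [0,0,-0.004],"dr": [0,0,0]},{"translation": [0,0,-0.008],"dr": [0,0,0]},{"translation": [0,0,-0.012],"dr": [0,0,0]},{"translation": [0,0,-0.014],"dr": [0,0,0]},{"translation": [0,0,-0.014],"dr": [0,0,0]},{"translation": [0,0,-0.014],"dr": [0,0,0]}]'

```text
time_s: 3.9
position: [0.6195, -0.2409, 0.0949]
tcp_rot: [[-0.992, -0.129, 0.001], [-0.129, 0.992, 0.001], [-0.001, 0.001, -1.0]]
contact_force: [7.0, 1.9, -10.4]
grip_width: 0.0112
grasp_force: 58.4
```

Emit:
step_arm --motion '[{"translation": [0,0,0],"dr": [0,0,0.1]},{"translation": [0,0,0],"dr": [0,0,0.2]},{"translation": [0,0,0],"dr": [0,0,0.3]},{"translation": [0,0,0],"dr": [0,0,0.4]},{"translation": [0,0,0],"dr": [0,0,0.5]},{"translation": [0,0,0],"dr": [0,0,0.6]},{"translation": [0,0,0],"dr": [0,0,0.7]},{"translation": [0,0,0],"dr": [0,0,0.7]}]'

```text
time_s: 4.57
position: [0.6193, -0.2413, 0.0947]
tcp_rot: [[-0.838, 0.546, 0.0], [0.546, 0.838, 0.0], [-0.0, 0.0, -1.0]]
contact_force: [6.2, -0.5, -10.1]
grip_width: 0.0112
grasp_force: 58.5
```

```bash
python3 -c "
from h import *
s=monitor.observe();print(s['position'],s['torque'],s['contact_force'],s['grip_width'])"
```

```text
[ 0.61925589 -0.24132849  0.09467479] [-0.22889525 -1.0657419  -0.01196639] [  6.15057427  -0.50086012 -10.05094939] 0.011177323628332759
```

Emit:
step_arm --motion '[{"translation": [0,0,0],"dr": [0,0,0.1]},{"translation": [0,0,0],"dr": [0,0,0.2]},{"translation": [0,0,0],"dr": [0,0,0.3]},{"translation": [0,0,0],"dr": [0,0,0.4]},{"translation": [0,0,0],"dr": [0,0,0.5]},{"translation": [0,0,0],"dr": [0,0,0.6]},{"translation": [0,0,0],"dr": [0,0,0.64]},{"translation": [0,0,0],"dr": [0,0,0.64]}]'

```text
time_s: 5.23
position: [0.6189, -0.2415, 0.0946]
tcp_rot: [[-0.35, 0.937, -0.0], [0.937, 0.35, 0.0], [0.0, -0.0, -1.0]]
contact_force: [5.1, -2.4, -9.9]
grip_width: 0.0107
grasp_force: 58.4
```

Emit:
step_arm --motion '[{"translation": [0,0,0.001],"dr": [0,0,0]},{"translation": [0,0,0.002],"dr": [0,0,0]},{"translation": [0,0,0.003],"dr": [0,0,0]},{"translation": [0,0,0.003],"dr": [0,0,0]},{"translation": [0,0,0.003],"dr": [0,0,0]}]'

```text
time_s: 5.65
position: [0.619, -0.2415, 0.0932]
tcp_rot: [[-0.353, 0.936, -0.0], [0.936, 0.353, -0.0], [-0.0, -0.0, -1.0]]
contact_force: [-0.1, 0.2, -1.5]
grip_width: 0.0108
grasp_force: 59.8
```

Emit:
step_arm --motion '[{"translation": [0,0,0],"dr": [0,0,0]},{"translation": [0,0,0],"dr": [0,0,0]},{"translation": [0,0,0],"dr": [0,0,0]},{"translation": [0,0,0],"dr": [0,0,0]},{"translation": [0,0,0],"dr": [0,0,0]},{"translation": [0,0,0],"dr": [0,0,0]},{"translation": [0,0,0],"dr": [0,0,0]}]' --fingers 120

```text
time_s: 6.23
position: [0.6191, -0.2414, 0.0927]
tcp_rot: [[-0.352, 0.936, 0.0], [0.936, 0.352, -0.0], [-0.0, 0.0, -1.0]]
contact_force: [-0.0, -0.0, 0.2]
grip_width: 0.0455
grasp_force: 0.0
```

Emit:
step_arm --motion '[{"translation": [0,0,-0.02],"dr": [0,0,0]},{"translation": [0,0,-0.05],"dr": [0,0,0]},{"translation": [0,0,-0.09],"dr": [0,0,0]},{"translation": [0,0,-0.12],"dr": [0,0,0]},{"translation": [0,0,-0.12],"dr": [0,0,0]},{"translation": [0,0,-0.12],"dr": [0,0,0]}]'

```text
time_s: 6.73
position: [0.6207, -0.2422, 0.2164]
tcp_rot: [[-0.352, 0.936, 0.006], [0.936, 0.352, -0.003], [-0.005, 0.004, -1.0]]
contact_force: [-0.2, 0.2, -1.0]
grip_width: 0.0451
grasp_force: 0.0
```

Run:
```python
from h import *
for n in('wrist','top','scene'):
    c=snap(n,n+'2')
    P=cloud(c);h=cv2.cvtColor(c['color'],cv2.COLOR_RGB2HSV).astype(int); H,S,V=h[...,0],h[...,1],h[...,2]
    m=((H<6)|(H>174))&(S>140)&(V>50)&(c['range_z']>0)&(P[...,2]>.09)&(abs(P[...,0]-.62)<.05)&(abs(P[...,1]+.24)<.05)
    q=P[m]; print(n,len(q))
    if len(q)>5: print(q.mean(0).round(4),cv2.minAreaRect(q[:,:2].astype(np.float32)*1000),np.percentile(q[:,2],[50,95]))
# torch over grasp: TCP z .036 at torch mid; hover .16
goal((.520,-.253,.16),.13+np.pi)
```

```text
wrist 554
[ 0.618  -0.2383  0.1186] ((618.3176879882812, -240.02041625976562), (10.452116966247559, 37.61659240722656), 20.318496704101562) [0.11942666 0.12050391]
top 13
[ 0.622  -0.2533  0.1196] ((622.5889892578125, -253.79751586914062), (5.278347969055176, 10.096122741699219), 44.267425537109375) [0.11976809 0.12226446]
scene 59
[ 0.6201 -0.2423  0.1183] ((619.6456298828125, -242.06651306152344), (10.415555953979492, 38.267269134521484), 22.66636085510254) [0.11842497 0.12072521]
t [ 0.0233 -0.0961  0.051 ] dr [-3.0000e-04 -2.9000e-03 -1.3408e+00] q [-0.45  0.31  1.32 -0.    1.52 -0.81] p [ 0.6182 -0.241   0.2108] w 0.0451 F [ 0.2  0.1 -0.9] 6.8833
```

View pics/wrist2.png

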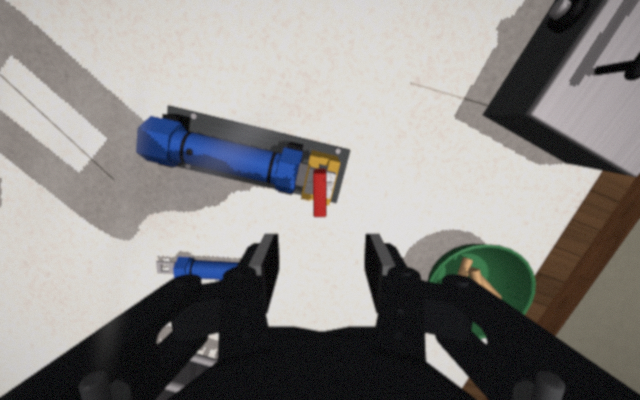

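The picture shows the red blade at (320,192) turned across the bracket. Its top is now at 120 mm and it has turned about 77 degrees, so the plunger is latched and released. Next I'll go over the torch barrel.

Emit:
step_arm --motion '[{"translation": [0.023,-0.096,0.03],"dr": [0,0,-0.12]},{"translation": [0.023,-0.096,0.03],"dr": [0,0,-0.24]},{"translation": [0.023,-0.096,0.03],"dr": [0,0,-0.36]},{"translation": [0.023,-0.096,0.03],"dr": [0,0,-0.48]},{"translation": [0.023,-0.096,0.03],"dr": [0,0,-0.6]},{"translation": [0.023,-0.096,0.03],"dr": [0,0,-0.72]},{"translation": [0.023,-0.096,0.03],"dr": [0,0,-0.84]},{"translation": [0.023,-0.096,0.03],"dr": [0,0,-0.96]}]' --fingers 70

```text
time_s: 7.55
position: [0.5199, -0.2531, 0.1804]
tcp_rot: [[-0.97, 0.243, -0.003], [0.243, 0.97, 0.002], [0.003, 0.001, -1.0]]
contact_force: [-0.4, 0.1, 0.3]
grip_width: 0.0621
grasp_force: 0.0
```

Emit:
step_arm --motion '[{"translation": [0,0,0.02],"dr": [0,0,-0.12]},{"translation": [0,0,0.02],"dr": [0,0,-0.24]},{"translation": [0,0,0.02],"dr": [0,0,-0.38]},{"translation": [0,0,0.02],"dr": [0,0,-0.38]},{"translation": [0,0,0.02],"dr": [0,0,-0.38]},{"translation": [0,0,0.02],"dr": [0,0,-0.38]}]'

```text
time_s: 8.05
position: [0.5207, -0.2535, 0.1618]
tcp_rot: [[-0.992, -0.125, -0.001], [-0.125, 0.992, 0.001], [0.001, 0.001, -1.0]]
contact_force: [-0.1, -0.2, 0.7]
grip_width: 0.0621
grasp_force: 0.0
```

Run:
```python
from h import *
c=snap('wrist')
P=cloud(c);h=cv2.cvtColor(c['color'],cv2.COLOR_RGB2HSV).astype(int); H,S,V=h[...,0],h[...,1],h[...,2]
u=np.array([np.cos(.13),np.sin(.13)]);w=np.array([-u[1],u[0]])
m=(H>100)&(H<130)&(S>150)&(V>40)&(c['range_z']>0)&(P[...,2]>.05)
N,L,st,_=cv2.connectedComponentsWithStats(m.astype(np.uint8)); i=1+st[1:,4].argmax(); q=P[L==i]
l=q[:,:2]@u; t=q[:,:2]@w; tor=np.array([.520,-.253]); print('lim',np.percentile(l,[.5,99.5]),np.percentile(t,[1,99]),'exp',tor@u,tor@w, 'z',np.percentile(q[:,2],[50,99]))
for a in np.arange(-.05,.05,.02):
    k=(abs(l-tor@u-a-.01)<.006)&(q[:,2]>.058)
    if k.sum()>5: print(round(a+.01,3),t[k].min().round(4),t[k].max().round(4),t[k][q[k,2].argsort()[-20:]].mean().round(4))
goal((.520,-.253,.036),.13+np.pi)
```

```text
lim [0.44116325 0.5562242 ] [-0.33961624 -0.29801765] exp 0.482814746648907 -0.3182749132720827 z [0.06401255 0.07057675]
-0.04 -0.3327 -0.3039 -0.3181
-0.02 -0.3331 -0.3046 -0.3188
-0.0 -0.3328 -0.3044 -0.319
0.02 -0.3331 -0.3042 -0.3194
0.04 -0.3333 -0.3049 -0.3191
t [0.0007 0.0006 0.1262] dr [ 0.0005 -0.0007 -0.0043] q [-0.54  0.12  1.63 -0.    1.4  -2.24] p [ 0.5209 -0.2536  0.1622] w 0.062 F [ 0.5 -0.3 -0.4] 8.1
```

Emit:
step_arm --motion '[{"translation": [0,0,0.03],"dr": [0,0,-0.004]},{"translation": [0,0,0.06],"dr": [0,0,-0.004]},{"translation": [0,0,0.085],"dr": [0,0,-0.004]},{"translation": [0,0,0.11],"dr": [0,0,-0.004]},{"translation": [0,0,0.125],"dr": [0,0,-0.004]},{"translation": [0,0,0.125],"dr": [0,0,-0.004]},{"translation": [0,0,0.125],"dr": [0,0,-0.004]}]'

```text
time_s: 8.68
position: [0.5204, -0.2533, 0.0369]
tcp_rot: [[-0.991, -0.131, -0.002], [-0.131, 0.991, 0.001], [0.002, 0.001, -1.0]]
contact_force: [0.8, -0.6, 1.0]
grip_width: 0.0618
grasp_force: 0.0
```

Emit:
step_arm --motion '[{"translation": [0,0,0],"dr": [0,0,0]},{"translation": [0,0,0],"dr": [0,0,0]},{"translation": [0,0,0],"dr": [0,0,0]},{"translation": [0,0,0],"dr": [0,0,0]},{"translation": [0,0,0],"dr": [0,0,0]},{"translation": [0,0,0],"dr": [0,0,0]},{"translation": [0,0,0],"dr": [0,0,0]},{"translation": [0,0,0],"dr": [0,0,0]}]' --fingers 255

```text
time_s: 9.35
position: [0.5226, -0.2545, 0.0401]
tcp_rot: [[-0.991, -0.132, 0.003], [-0.132, 0.991, -0.002], [-0.003, -0.002, -1.0]]
contact_force: [-1.5, 0.5, 6.4]
grip_width: 0.0319
grasp_force: 59.8
```

```bash
python3 -c "
from h import *
u=np.array([np.cos(.13),np.sin(.13),0])
goal(monitor.observe()['position']-.06*u,.13+np.pi)"
```

```text
t [ 0.06    0.0002 -0.0002] dr [-0.0023  0.0031  0.0029] q [-0.54  0.25  1.72  0.    1.17 -2.25] p [ 0.5226 -0.2545  0.0401] w 0.0319 F [-1.5  0.5  6.4] 9.35
```

Emit:
step_arm --motion '[{"translation": [0.0,0,-0.002],"dr": [0,0,0]},{"translation": [0.01,0,-0.003],"dr": [0,0,0]},{"translation": [0.02,0,-0.003],"dr": [0,0,0]},{"translation": [0.03,0,-0.003],"dr": [0,0,0]},{"translation": [0.04,0,-0.003],"dr": [0,0,0]},{"translation": [0.05,0,-0.003],"dr": [0,0,0]},{"translation": [0.06,0,-0.003],"dr": [0,0,0]},{"translation": [0.06,0,-0.003],"dr": [0,0,0]}]'

```text
time_s: 10.02
position: [0.4592, -0.2618, 0.0401]
tcp_rot: [[-0.991, -0.132, -0.002], [-0.132, 0.991, 0.001], [0.002, 0.001, -1.0]]
contact_force: [0.5, 0.5, -2.7]
grip_width: 0.0323
grasp_force: 59.8
```

Run:
```python
from h import *
c=snap('scene')
P=cloud(c);h=cv2.cvtColor(c['color'],cv2.COLOR_RGB2HSV).astype(int); H,S,V=h[...,0],h[...,1],h[...,2]
m=((H<6)|(H>174))&(S>140)&(V>50)&(P[...,2]>.09)&(abs(P[...,0]-.62)<.05)
print('red',P[m].mean(0),np.percentile(P[m][:,2],95))
m=(H>100)&(H<130)&(S>150)&(V>40)&(c['range_z']>0)&(P[...,2]>.045)&(abs(P[...,1]+.25)<.08)&(abs(P[...,0]-.5)<.2)
print('blue',cv2.minAreaRect(P[m][:,:2].astype(np.float32)*1000))
cv2.imwrite('pics/pull.png',cv2.resize(c['color'][200:360,180:400,::-1],None,fx=3,fy=3))
goal((.46,-.261,.16),.13+np.pi)
```

```text
red [ 0.62004891 -0.24229365  0.11835315] 0.12123005782538199
blue ((453.91143798828125, -264.1576843261719), (159.90634155273438, 45.207054138183594), 5.886162757873535)
t [ 0.0003  0.0009 -0.1195] dr [ 0.0003 -0.0005  0.0019] q [-0.61  0.12  1.86 -0.    1.16 -2.32] p [ 0.4604 -0.2618  0.0405] w 0.0318 F [ 0.2  0.8 -2.8] 10.0667
```

View pics/pull.png

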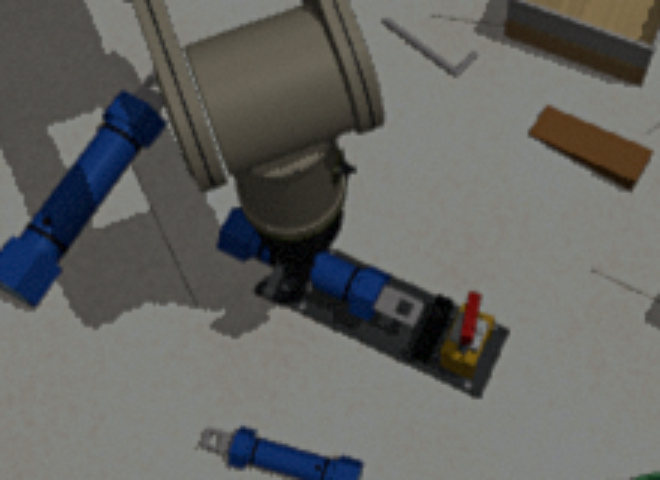

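The picture shows the tongue at (400,305) clear of the bracket, the plunger still latched with its top at 121 mm, and the torch drawn 61 mm. I'll lift it.

Emit:
step_arm --motion '[{"translation": [0,0,-0.02],"dr": [0,0,0]},{"translation": [0,0,-0.05],"dr": [0,0,0]},{"translation": [0,0,-0.08],"dr": [0,0,0]},{"translation": [0,0,-0.11],"dr": [0,0,0]},{"translation": [0,0,-0.125],"dr": [0,0,0]},{"translation": [0,0,-0.125],"dr": [0,0,0]},{"translation": [0,0,-0.125],"dr": [0,0,0]}]'

```text
time_s: 10.65
position: [0.4625, -0.2621, 0.1664]
tcp_rot: [[-0.991, -0.133, 0.002], [-0.133, 0.991, -0.001], [-0.002, -0.002, -1.0]]
contact_force: [-0.1, 0.4, -4.7]
grip_width: 0.0317
grasp_force: 60.3
```

```bash
python3 -c "
from h import *
goal((.534,.229,.165),1.721)"
```

```text
t [-0.1361  0.4772  0.0009] dr [2.0000e-04 2.9000e-03 1.5539e+00] q [-0.61 -0.02  1.76  0.    1.4  -2.32] p [ 0.4625 -0.2621  0.1664] w 0.0317 F [-0.1  0.4 -4.7] 10.65
```

Emit:
step_arm --motion '[{"translation": [-0.005,0.018,0],"dr": [0,0,0.06]},{"translation": [-0.013,0.046,0],"dr": [0,0,0.15]},{"translation": [-0.021,0.075,0],"dr": [0,0,0.25]},{"translation": [-0.03,0.105,0],"dr": [0,0,0.35]},{"translation": [-0.039,0.137,0],"dr": [0,0,0.45]},{"translation": [-0.048,0.17,0],"dr": [0,0,0.55]},{"translation": [-0.058,0.203,0],"dr": [0,0,0.66]},{"translation": [-0.067,0.235,0],"dr": [0,0,0.77]}]'

```text
time_s: 11.32
position: [0.4955, -0.0179, 0.1629]
tcp_rot: [[-0.801, 0.599, -0.004], [0.599, 0.801, 0.001], [0.003, -0.002, -1.0]]
contact_force: [1.8, 0.3, -2.2]
grip_width: 0.032
grasp_force: 60.2
```

```bash
python3 -c "
from h import *
goal((.534,.229,.165),1.721)"
```

```text
t [ 0.117   0.2208 -0.0021] dr [-0.0029 -0.0025  0.7783] q [-0.14 -0.11  1.85  0.    1.4  -1.07] p [ 0.4955 -0.0179  0.1629] w 0.032 F [ 1.8  0.3 -2.2] 11.3167
```

Emit:
step_arm --motion '[{"translation": [0.015,0.028,0],"dr": [0,0,0.1]},{"translation": [0.03,0.057,0],"dr": [0,0,0.2]},{"translation": [0.046,0.086,0],"dr": [0,0,0.3]},{"translation": [0.061,0.115,0],"dr": [0,0,0.4]},{"translation": [0.077,0.145,0],"dr": [0,0,0.5]},{"translation": [0.092,0.173,0],"dr": [0,0,0.6]},{"translation": [0.105,0.198,0],"dr": [0,0,0.69]},{"translation": [0.114,0.215,0],"dr": [0,0,0.76]}]'

```text
time_s: 11.98
position: [0.5315, 0.2232, 0.1625]
tcp_rot: [[-0.17, 0.985, -0.004], [0.985, 0.17, -0.001], [0.0, -0.004, -1.0]]
contact_force: [0.3, 0.1, -2.3]
grip_width: 0.0318
grasp_force: 60.3
```

Emit:
step_arm --motion '[{"translation": [0,0,0],"dr": [0,0,0]},{"translation": [0,0,0],"dr": [0,0,0]},{"translation": [0,0,0],"dr": [0,0,0]}]'

```text
time_s: 12.23
position: [0.5319, 0.2201, 0.1634]
tcp_rot: [[-0.175, 0.985, -0.003], [0.985, 0.175, -0.001], [-0.001, -0.003, -1.0]]
contact_force: [-0.7, 0.2, -3.5]
grip_width: 0.0321
grasp_force: 60.4
```

Run:
```python
from h import *
c=snap('top','top3')
P=cloud(c);h=cv2.cvtColor(c['color'],cv2.COLOR_RGB2HSV).astype(int); H,S,V=h[...,0],h[...,1],h[...,2]
m=(H>100)&(H<130)&(S>150)&(V>40)&(c['range_z']>0)&(P[...,2]>.1)&(P[...,1]>.05)&(P[...,1]<.45)&(P[...,0]<.75)&(P[...,0]>.4)
print('blue',m.sum(),cv2.minAreaRect(P[m][:,:2].astype(np.float32)*1000))
goal((.534,.229,.10),1.721)
```

```text
blue 489 ((501.1671447753906, 220.34298706054688), (95.81938934326172, 163.0387725830078), 9.523055076599121)
t [0.0088 0.0036 0.064 ] dr [-0.0026  0.0008  0.0245] q [ 0.3   0.11  1.64 -0.    1.4   0.13] p [0.5322 0.2198 0.164 ] w 0.0321 F [-0.   0.8 -2.7] 12.2833
```

View pics/top3.png

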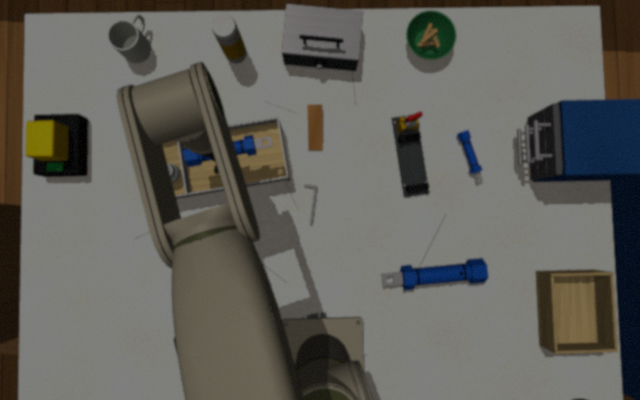

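The torch is over the long bay at (185–272,150), lengthwise. I'll lower it.

Emit:
step_arm --motion '[{"translation": [0.004,0.003,0.01],"dr": [0,0,0.024]},{"translation": [0.004,0.003,0.03],"dr": [0,0,0.024]},{"translation": [0.004,0.003,0.05],"dr": [0,0,0.024]},{"translation": [0.004,0.003,0.07],"dr": [0,0,0.024]},{"translation": [0.004,0.003,0.085],"dr": [0,0,0.024]},{"translation": [0.004,0.003,0.097],"dr": [0,0,0.024]},{"translation": [0.004,0.003,0.105],"dr": [0,0,0.024]},{"translation": [0.004,0.003,0.105],"dr": [0,0,0.024]}]'

```text
time_s: 12.95
position: [0.534, 0.2241, 0.0585]
tcp_rot: [[-0.149, 0.989, -0.003], [0.989, 0.149, -0.001], [-0.001, -0.003, -1.0]]
contact_force: [-0.2, -0.4, -3.2]
grip_width: 0.0319
grasp_force: 60.5
```

Emit:
step_arm --motion '[{"translation": [0,0,0.002],"dr": [0,0,0]},{"translation": [0,0,0.004],"dr": [0,0,0]},{"translation": [0,0,0.006],"dr": [0,0,0]},{"translation": [0,0,0.006],"dr": [0,0,0]},{"translation": [0,0,0.006],"dr": [0,0,0]}]'

```text
time_s: 13.37
position: [0.5356, 0.2254, 0.0551]
tcp_rot: [[-0.15, 0.989, 0.001], [0.989, 0.15, 0.0], [0.0, 0.001, -1.0]]
contact_force: [-0.2, -0.6, -3.7]
grip_width: 0.0319
grasp_force: 60.5
```

Emit:
step_arm --motion '[{"translation": [0,0,0.001],"dr": [0,0,0]},{"translation": [0,0,0.002],"dr": [0,0,0]},{"translation": [0,0,0.003],"dr": [0,0,0]},{"translation": [0,0,0.003],"dr": [0,0,0]},{"translation": [0,0,0.003],"dr": [0,0,0]}]'

```text
time_s: 13.78
position: [0.5355, 0.2254, 0.0521]
tcp_rot: [[-0.149, 0.989, 0.0], [0.989, 0.149, 0.0], [0.0, 0.0, -1.0]]
contact_force: [-1.8, -0.3, 2.8]
grip_width: 0.0314
grasp_force: 60.9
```

Contact: the vertical force went from -3.7 to +2.8 N. I'll release and retreat straight up.

Emit:
step_arm --motion '[{"translation": [0,0,0],"dr": [0,0,0]},{"translation": [0,0,0],"dr": [0,0,0]},{"translation": [0,0,0],"dr": [0,0,0]},{"translation": [0,0,0],"dr": [0,0,0]},{"translation": [0,0,0],"dr": [0,0,0]},{"translation": [0,0,0],"dr": [0,0,0]},{"translation": [0,0,0],"dr": [0,0,0]}]' --fingers 70

```text
time_s: 14.37
position: [0.5353, 0.2252, 0.0516]
tcp_rot: [[-0.149, 0.989, 0.0], [0.989, 0.149, 0.0], [0.0, 0.0, -1.0]]
contact_force: [0.6, 0.1, -0.5]
grip_width: 0.0619
grasp_force: 0.0
```

Emit:
step_arm --motion '[{"translation": [0,0,-0.01],"dr": [0,0,0]},{"translation": [0,0,-0.03],"dr": [0,0,0]},{"translation": [0,0,-0.06],"dr": [0,0,0]},{"translation": [0,0,-0.1],"dr": [0,0,0]},{"translation": [0,0,-0.14],"dr": [0,0,0]},{"translation": [0,0,-0.16],"dr": [0,0,0]},{"translation": [0,0,-0.16],"dr": [0,0,0]},{"translation": [0,0,-0.16],"dr": [0,0,0]}]'

```text
time_s: 15.03
position: [0.5365, 0.2257, 0.2146]
tcp_rot: [[-0.15, 0.989, 0.005], [0.989, 0.15, 0.001], [0.001, 0.005, -1.0]]
contact_force: [0.5, 0.0, -1.7]
grip_width: 0.0618
grasp_force: 0.0
```

Run:
```python
from h import *
def msk(n,f=None):
    c=snap(n,f); P=cloud(c);h=cv2.cvtColor(c['color'],cv2.COLOR_RGB2HSV).astype(int); return c,P,h[...,0],h[...,1],h[...,2]
c,P,H,S,V=msk('wrist','wrist4')
m=(H>100)&(H<130)&(S>150)&(V>40)&(c['range_z']>0)&(P[...,2]>.05)&(P[...,1]>.05)
q=P[m]; r=cv2.minAreaRect(q[:,:2].astype(np.float32)*1000); print('torch',r,'z',np.percentile(q[:,2],[50,99]))
c,P,H,S,V=msk('scene')
m=((H<6)|(H>174))&(S>140)&(V>50)&(P[...,2]>.09)&(abs(P[...,0]-.62)<.05)
print('red',P[m].mean(0),np.percentile(P[m][:,2],95),cv2.minAreaRect(P[m][:,:2].astype(np.float32)*1000))
print(monitor.observe()['contact_force'],monitor.observe()['qvel'])
```

```text
torch ((534.7213745117188, 232.77130126953125), (44.26276779174805, 157.41925048828125), 7.812591552734375) z [0.07672945 0.08286671]
red [ 0.62011758 -0.24260187  0.11863703] 0.12139387266572949 ((619.691162109375, -241.94618225097656), (9.979567527770996, 36.87171173095703), 19.65981101989746)
[-0.05604828  0.32837919 -0.85741113] [ 7.77960175e-04  2.23627134e-02  2.01994837e-02  4.46707909e-04
 -1.23614946e-03  5.42157526e-05]
```

View pics/wrist4.png

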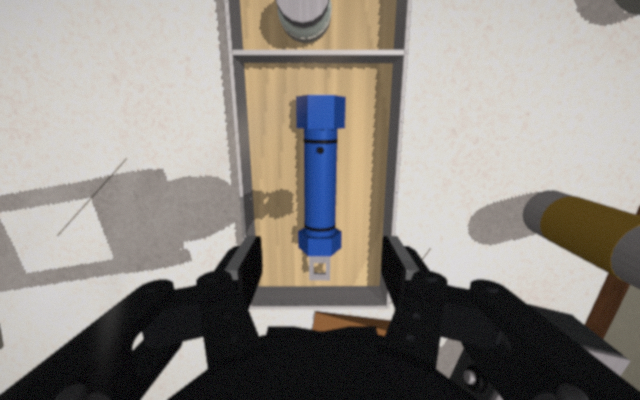

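The torch lies flat and lengthwise in the long bay, with its head at (320,112) and its tongue at (320,265). Its top is 82 mm above the bench, as expected. The handle is still latched and the jar has not moved.

```bash
python3 -c "
from h import *
print(workorder.sign_off())"
```

```text
the job is handed in; nothing more can be done
None
```

The job is handed in at about 15 s on the robot clock: the last check showed the plunger latched open and the torch lying flat and lengthwise in the long bay, but sign-off returned no verdict.

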